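# Press the mask's masking plugs home in order

### The arm

A 6-joint arm with a two-finger parallel gripper is mounted at the origin on the work surface. World frame = base frame: x ahead of the robot, y to its left, z up, the work surface at z = 0. Lengths are in m, angles in rad, forces in N, time in s.
With the tool pointing down it reaches from about 0.25 to 0.775 m from the base axis. Payload 4 kg.
Tool frame: the origin (TCP) lies midway between the tips of the shut fingers; the grasp point (between the pads) lies 19 mm behind it; z points along the fingers, y is the line along which they close (so a half turn about z gives the same grasp; the last joint's range is limited). The gripper opens to 94 mm and grips with 3 to 60 N. Pads are 16 mm wide; open, the fingers measure 119 mm over their backs; the gripper's body (75 mm by 177 mm) begins 78 mm behind the grasp point.
Start: joints at [-1.244, 0.087, 1.371, -0, 1.684, -0.103], TCP at [0.229, -0.5, 0.206] pointing down, gripper open.
Joint ranges: [-3.1, 3.1], [-0.76, 2.03], [0.27, 2.55], [-1.08, 4.22], [0.17, 2.65], [-2.57, 2.57]. Speed limits (rad/s): [2.79, 2.79, 3.14, 3.14, 3.14, 3.14].

### API

Orientations are given as a rotation vector (axis times angle).
In Python, from station import robot gives the robot as it stands. The module is installed in compiled form; this text tells all that it offers.
- The arm moves only by the shell command python3 -m inch 'ROWS' [OPENING] [FORCE]. ROWS is JSON, a list of rows, each a list of 6 numbers: the shift along the tool's x, y, z as a fraction of full scale, then the turn, a rotation vector about the tool's x, y, z as a fraction of full scale. A call has 1 to 10 rows; each row shifts and turns the commanded pose from where the row before left it, along the tool's axes as they then stand; what a row does not reach is not made up. Full scale, the value 1, is 0.025 m for a shift and 0.1 rad for a turn. A row lasts 1/12 s, in which the tool goes at most 41.7 mm and 7.16 degrees, less where a joint would pass 70% of its speed; a pose out of reach is approached as far as the arm can. A call with a number of a shift or a turn outside -1 to 1 is refused whole. A call with a gripper value outside its range is refused whole. OPENING is the opening, from 0 (shut) to 1 (fully open), set as the call begins (- or left out, the last holds). The fingers move at their own pace and stop on an object; FORCE is the grip in N (left out, the last holds). Time passes only in rows, so rows that do not move let the fingers close. It gives the time, the measured TCP pose, the force, the opening and the grip force at its end, in the units of the state.
- robot.read_state(): the state, without advancing time (a new reading comes with each control period).
- robot.capture(name): name is "scene" or "top" or "wrist"; returns the picture (400x640x3 uint8, red, green, blue); there is no depth.
- robot.camera_info(name): a dict with "intrinsics" (3x3 intrinsics, pixels), "pose" (4x4, takes a point from camera to world coordinates); the wrist camera has in their place "tool_from_camera" (4x4, takes a point from camera to tool coordinates, whose origin is the TCP and whose axes are the flange's). Camera axes: x right, y down, z forward; pixel columns grow to the right and rows downward; lengths in m; the calibration is good to about 2 mm. A picture is of the moment at which its call begins: read the wrist's pose just before it. camera_info takes no time and is no camera call.
- robot.hand_in(): hands the job in; it is judged then, once.
The state is a dict: "t": time; "joint_pos": joint angles; "joint_velocities": joint speeds; "joint_efforts": joint torques, N m; "position": TCP position; "tcp_rot": TCP orientation; "ft_force": force on the tool from outside, world axes, zero at the start; "ft_torque": the same for the moment, N m; "finger_gap": finger opening in m; "gripper_force": force on a finger pad.
Only numpy, scipy, OpenCV 4.12 (cv2) and the standard library are available. Lean on these libraries where they do the work, as an engineer would, in place of code of your own. Each camera call takes 0.05 s, during which the arm holds its last target. There are 200 camera calls.

### The job

The cream mask is being made ready for spraying: gently press three of its soft masking plugs fully home with closed fingertips, first the red one on the forehead, then the yellow one on the cheek, then the green one on the chin. Leave the blue plug on the other cheek standing up, do not lift, tilt or shift the mask, and leave the mallet, gouge, glue bottle and primer jar where they are.

Things in the scene. Friction and masses are not known exactly. Their poses are not given: they have to be found in the camera images.
- mask: Cream mask blank lying loose, face up, 0.6 kg, 230 x 176 mm; origin under its centre. Own +x points to the forehead, +y to the cheek with the yellow plug, z up. Nose (x 45 to -24 mm, |y| under 20) is highest, about 80 mm up. Four upright mushroom-shaped plugs, heads 24 mm across, each in a flat round seat of 20 mm radius; the rest is domed, at most 56 mm high.
- brow_top (a point): Centre of the top of the red plug's head (forehead): 24 mm diameter, 6 mm thick, at x=66, y=0 mm in the mask's frame. It is 70 mm above the mask's underside when fully up, 60 mm when fully home (head down on its seat, which is 54 mm up). Moves with the head.
- brow_plug (a joint): How far the red plug (forehead) is in, m: 0 = 10 mm out, 0.010 = fully home, hard stop; starts at 0 to 0.0015. Slides straight down with 2.5 N of friction and stays where left. Its soft head gives about 0.4 mm per N, at most 4 mm, on top of this, and springs back.
- cheek_top (a point): Centre of the top of the yellow plug's head (cheek): 24 mm diameter, 6 mm thick, at x=-14, y=53 mm in the mask's frame. It is 62 mm above the mask's underside when fully up, 52 mm when fully home (head down on its seat, which is 46 mm up). Moves with the head.
- cheek_plug (a joint): How far the yellow plug (cheek) is in, m: 0 = 10 mm out, 0.010 = fully home, hard stop; starts at 0 to 0.0015. Slides straight down with 2.5 N of friction and stays where left. Its soft head gives about 0.4 mm per N, at most 4 mm, on top of this, and springs back.
- chin_top (a point): Centre of the top of the green plug's head (chin): 24 mm diameter, 6 mm thick, at x=-78, y=0 mm in the mask's frame. It is 64 mm above the mask's underside when fully up, 54 mm when fully home (head down on its seat, which is 48 mm up). Moves with the head.
- chin_plug (a joint): How far the green plug (chin) is in, m: 0 = 10 mm out, 0.010 = fully home, hard stop; starts at 0 to 0.0015. Slides straight down with 2.5 N of friction and stays where left. Its soft head gives about 0.4 mm per N, at most 4 mm, on top of this, and springs back.
- spare_top (a point): Centre of the top of the blue plug's head (other cheek, to be left standing): 24 mm diameter, 6 mm thick, at x=-14, y=-53 mm in the mask's frame. It is 62 mm above the mask's underside when fully up, 52 mm when fully home (head down on its seat, which is 46 mm up). Moves with the head.
- spare_plug (a joint): How far the blue plug (other cheek, to be left standing) is in, m: 0 = 10 mm out, 0.010 = fully home, hard stop; starts at 0 to 0.0015. Slides straight down with 2.5 N of friction and stays where left. Its soft head gives about 0.4 mm per N, at most 4 mm, on top of this, and springs back.
- mallet: Wooden mallet lying loose beside the mask, 240 long, handle to its own -x; origin under its middle. Leave alone.
- gouge: Gouge with a wooden handle and a steel shank, 200 long, lying loose beyond the mask, handle to its own -x; origin under its middle. Leave alone.
- glue: White glue bottle with an orange cap, standing loose, 52 diameter, 120 high; origin at the centre of its underside. Leave alone.
- primer: Amber glass primer jar with a steel lid, standing loose, 64 diameter, 65 high; origin at the centre of its underside. Leave alone.

How it is judged:
By the outcome, as a careful person would: the job done as asked, in the order asked, and still so for the second after the job is handed in, with the robot touching nothing.
It also fails if it takes over 53 s, if anything falls off the work surface, if the arm or the gripper's body presses on something with over 40 N, if the wrist force passes 120 N, or if a joint passes its speed limit or range.

## Working session

There is one attempt and no reset: what is moved stays moved. The work goes in short steps, Python scripts to look and compute and a shell command to move; the robot and the scene stay as the last step left them, time stands still between calls to the robot, and variables do not carry over. Pictures are saved under pics/ and viewed, at most 10 in all, crops included, and the job is handed in when it is done.

```bash
mkdir -p pics; python3 - <<'E'
from station import robot
import cv2,numpy as np
s=robot.read_state();print({k:np.round(v,4) for k,v in s.items()})
for n in("scene","top"):
    im=robot.capture(n);cv2.imwrite(f"pics/{n}0.png",im[:,:,::-1]);i=robot.camera_info(n);print(n,np.round(i["intrinsics"],1).tolist(),np.round(i["pose"],3).tolist())
print(robot.camera_info("wrist"))
E
```

```text
{'t': np.float64(0.0), 'joint_pos': array([-1.2441,  0.088 ,  1.3723, -0.    ,  1.6836, -0.1031]), 'joint_velocities': array([-0.0001, -0.0002, -0.0005, -0.0018,  0.0016, -0.0001]), 'joint_efforts': array([-1.00000e-04, -3.40183e+01, -3.02428e+01,  7.17000e-02,
        3.29000e-02, -2.00000e-04]), 'position': array([ 0.229 , -0.4995,  0.2043]), 'tcp_rot': array([-3.0672e+00, -6.6940e-01,  4.0000e-04]), 'ft_force': array([ 0.3065, -0.7216, -0.0682]), 'ft_torque': array([-0.0263,  0.0273, -0.0388]), 'gripper_force': np.float64(0.0), 'finger_gap': np.float64(0.0942)}
scene [[453.3, 0.0, 309.0], [0.0, 453.3, 194.6], [0.0, 0.0, 1.0]] [[-0.327, 0.742, -0.586, 1.291], [0.945, 0.264, -0.194, 0.215], [0.011, -0.617, -0.787, 0.992], [0.0, 0.0, 0.0, 1.0]]
top [[434.4, 0.0, 322.7], [0.0, 434.4, 198.8], [0.0, 0.0, 1.0]] [[-0.019, -0.987, 0.161, 0.452], [-1.0, 0.016, -0.021, 0.003], [0.018, -0.161, -0.987, 1.052], [0.0, 0.0, 0.0, 1.0]]
{'intrinsics': array([[282.4300317 ,   0.        , 315.1053882 ],
       [  0.        , 282.4300317 , 201.44748085],
       [  0.        ,   0.        ,   1.        ]]), 'tool_from_camera': array([[-9.74838308e-05, -9.72053193e-01, -2.34760689e-01,
         6.74187226e-02],
       [ 9.99999992e-01, -7.65605438e-05, -9.82400809e-05,
         3.75565861e-04],
       [ 7.75211782e-05, -2.34760697e-01,  9.72053193e-01,
        -1.79698019e-01],
       [ 0.00000000e+00,  0.00000000e+00,  0.00000000e+00,
         1.00000000e+00]])}
```

View pics/top0.png

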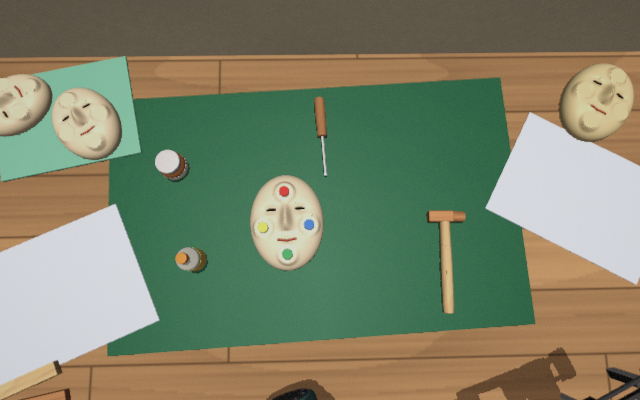

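View pics/scene0.png

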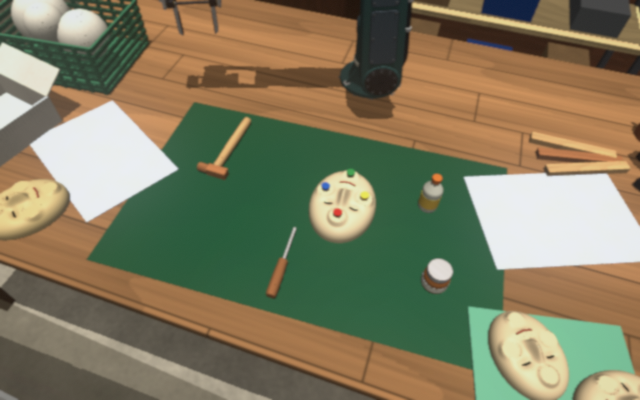

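The top view shows red at (284,191), yellow (263,228), green (287,254) and blue (309,225). The mallet is to the right, the gouge is beyond the mask, and the bottle and jar are to the left. The scene view shows the same four plugs at about (338,212), (364,196), (350,173) and (325,186).

```bash
cat > h.py <<'E'
import cv2,numpy as np
from station import robot
from scipy.spatial.transform import Rotation as R
P={'red':(66,0,70),'yellow':(-14,53,62),'green':(-78,0,64),'blue':(-14,-53,62)}
HUE={'red':[(0,6),(174,180)],'yellow':[(24,36)],'green':[(50,85)],'blue':[(100,125)]}
def blobs(im,roi,smin=130,amin=15):
    h=cv2.cvtColor(im,cv2.COLOR_RGB2HSV); out={}
    for c,rs in HUE.items():
        m=sum(cv2.inRange(h,(a,smin,100),(b,255,255)) for a,b in rs)
        z=np.zeros_like(m);x0,y0,x1,y1=roi;z[y0:y1,x0:x1]=m[y0:y1,x0:x1]
        n,l,st,ce=cv2.connectedComponentsWithStats(z)
        if n>1:
            k=1+np.argmax(st[1:,4])
            if st[k,4]>=amin: out[c]=(ce[k],st[k].tolist())
    return out
def ray(K,T,uv):
    d=T[:3,:3]@np.linalg.solve(K,[*uv,1]);return T[:3,3],d
def onplane(K,T,uv,z):
    o,d=ray(K,T,uv);return o+d*(z-o[2])/d[2]
def fit(pts):
    cs=list(pts);A=np.array([P[c][:2] for c in cs])/1e3;B=np.array([pts[c][:2] for c in cs])
    a=A-A.mean(0);b=B-B.mean(0)
    th=np.arctan2((a[:,0]*b[:,1]-a[:,1]*b[:,0]).sum(),(a*b).sum())
    r=np.array([[np.cos(th),-np.sin(th)],[np.sin(th),np.cos(th)]]);t=B.mean(0)-r@A.mean(0)
    return t,th,{c:(r@A[i]+t,(1e3*(B[i]-r@A[i]-t)).round(1)) for i,c in enumerate(cs)}
E
python3 - <<'E'
from h import *
for n,roi in(("scene",(300,160,385,250)),("top",(245,170,330,275))):
    i=robot.camera_info(n);b=blobs(cv2.imread(f"pics/{n}0.png")[:,:,::-1].copy(),roi)
    print(n,{c:(v[0].round(1),v[1]) for c,v in b.items()})
    p={c:onplane(i["intrinsics"],i["pose"],v[0],P[c][2]/1e3-.002) for c,v in b.items()}
    t,th,f=fit(p);print(t,th);[print(c,v) for c,v in f.items()]
s=robot.read_state();print(R.from_rotvec(s["tcp_rot"]).as_matrix().round(3))
E
```

```text
scene {'red': (array([337.1, 212. ]), [334, 209, 8, 7, 46]), 'yellow': (array([364.1, 195.1]), [361, 192, 7, 7, 43]), 'green': (array([350.3, 170.8]), [348, 168, 6, 7, 31]), 'blue': (array([325.2, 185.7]), [323, 183, 6, 6, 28])}
[0.56524762 0.06912031] 0.04367050523388996
red (array([0.6311847 , 0.07200165]), array([1.1, 0.1]))
yellow (array([0.54894717, 0.12145859]), array([1.8, 0.2]))
green (array([0.48732199, 0.06571509]), array([-3.8, -0.8]))
blue (array([0.55357477, 0.01555965]), array([1. , 0.6]))
top {'red': (array([283.7, 190.8]), [280, 186, 9, 10, 71]), 'yellow': (array([262.6, 227. ]), [259, 223, 9, 9, 44]), 'blue': (array([308.7, 224.2]), [305, 220, 9, 9, 63])}
[0.56607534 0.06905878] 0.04414787184531844
red (array([0.63201103, 0.0719716 ]), array([-0.2, -0.1]))
yellow (array([0.5497499 , 0.12138927]), array([ 0.1, -0.2]))
blue (array([0.55442805, 0.01549255]), array([0.2, 0.3]))
[[ 0.909  0.417 -0.001]
 [ 0.417 -0.909  0.002]
 [ 0.    -0.002 -1.   ]]
```

```bash
python3 -m inch '[[0.5,-0.3,0,0,0,0],[0.8,-0.47,0,0,0,0],[0.8,-0.47,0,0,0,0],[0.8,-0.47,0,0,0,0],[0.8,-0.47,0,0,0,0],[0.8,-0.47,0,0,0,0],[0.8,-0.47,0,0,0,0],[0.8,-0.47,0,0,0,0],[0.8,-0.47,0,0,0,0],[0.8,-0.47,0,0,0,0]]' 0 10
python3 -m inch '[[0.8,-0.47,0,0,0,0],[0.8,-0.47,0,0,0,0],[0.8,-0.47,0,0,0,0],[0.8,-0.47,0,0,0,0],[0.8,-0.47,0,0,0,0],[0.8,-0.47,0,0,0,0],[0.8,-0.47,0,0,0,0],[0.8,-0.47,0,0,0,0],[0.8,-0.47,0,0,0,0],[0.8,-0.47,0,0,0,0]]'
python3 -m inch '[[0.8,-0.47,0,0,0,0],[0.6,-0.4,0,0,0,0],[0.3,-0.2,0,0,0,0.5],[0,0,0,0,0,0.86],[0,0,0,0,0,1],[0,0,0,0,0,1],[0,0,0,0,0,0.5],[0,0,0,0,0,0],[0,0,0,0,0,0]]'
```

```text
t: 0.93
position: [0.3576, -0.3147, 0.2053]
tcp_rot: [-3.069, -0.671, -0.0]
ft_force: [0.1, -0.5, 0.2]
finger_gap: 0.031
gripper_force: 0.0
t: 1.77
position: [0.4899, -0.1245, 0.2052]
tcp_rot: [-3.068, -0.671, 0.001]
ft_force: [-0.1, -0.7, 0.4]
finger_gap: 0.0007
gripper_force: 0.0
t: 2.52
position: [0.5169, -0.0839, 0.2053]
tcp_rot: [-3.14, -0.072, 0.001]
ft_force: [-0.4, -1.0, -0.1]
finger_gap: 0.0007
gripper_force: 0.0
```

```bash
python3 -m inch '[[0.7,-0.865,0,0,0,0],[0.7,-0.865,0,0,0,0],[0.7,-0.865,0,0,0,0],[0.7,-0.865,0,0,0,0],[0.7,-0.865,0,0,0,0],[0.7,-0.865,0,0,0,0],[0.7,-0.865,0,0,0,0],[0,0,0,0,0,0],[0,0,0,0,0,0],[0,0,0,0,0,0]]'
cat > w.py <<'E'
from h import *
import sys
s=robot.read_state();im=robot.capture("wrist");cv2.imwrite(f"pics/{sys.argv[1]}.png",im[:,:,::-1])
i=robot.camera_info("wrist");T=np.eye(4);T[:3,:3]=R.from_rotvec(s["tcp_rot"]).as_matrix();T[:3,3]=s["position"]
T=T@i["tool_from_camera"]
b=blobs(im,(0,0,640,400),100,60)
print({c:(v[0].round(1).tolist(),v[1]) for c,v in b.items()})
for c,v in b.items(): print(c,onplane(i["intrinsics"],T,v[0],P[c][2]/1e3-.001).round(4))
E
python3 w.py w1
```

```text
t: 3.35
position: [0.6326, 0.0718, 0.2052]
tcp_rot: [3.14, 0.07, -0.002]
ft_force: [0.2, -0.3, -1.0]
finger_gap: 0.0005
gripper_force: 0.0
{'red': ([314.7, 193.6], [305, 184, 20, 20, 306]), 'green': ([334.3, 126.5], [0, 0, 640, 283, 142681]), 'blue': ([357.3, 250.7], [350, 248, 16, 6, 78])}
red [0.633  0.0717 0.069 ]
green [0.7082 0.0534 0.063 ]
blue [0.5618 0.0161 0.061 ]
```

View pics/w1.png

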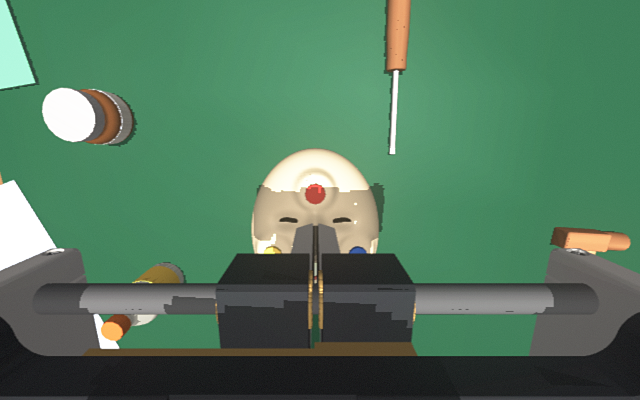

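The wrist view shows the red plug at (315,194), which casts to (0.633, 0.072), directly under the TCP. Blue and yellow are partly hidden at (357,251) and (273,250). I'll go down on red now.

```bash
python3 -m inch '[[0,0,0.8,0,0,0],[0,0,1,0,0,0],[0,0,1,0,0,0],[0,0,1,0,0,0],[0,0,0.8,0,0,0],[0,0,0.4,0,0,0],[0,0,0,0,0,0],[0,0,0,0,0,0],[0,0,0,0,0,0]]'
python3 -m inch '[[0,0,0.08,0,0,0],[0,0,0.08,0,0,0],[0,0,0.08,0,0,0],[0,0,0.08,0,0,0],[0,0,0,0,0,0],[0,0,0,0,0,0]]'
```

```text
t: 4.15
position: [0.6342, 0.0716, 0.0827]
tcp_rot: [3.141, 0.068, 0.006]
ft_force: [-0.4, -0.1, 0.8]
finger_gap: 0.0003
gripper_force: 0.0
t: 4.65
position: [0.6329, 0.072, 0.0722]
tcp_rot: [3.141, 0.069, -0.001]
ft_force: [-0.9, -0.6, -0.9]
finger_gap: 0.0006
gripper_force: 0.0
```

```bash
python3 -m inch '[[0,0,0.04,0,0,0],[0,0,0.04,0,0,0],[0,0,0.04,0,0,0],[0,0,0.04,0,0,0],[0,0,0.04,0,0,0],[0,0,0.04,0,0,0],[0,0,0,0,0,0],[0,0,0,0,0,0]]'
python3 -m inch '[[0,0,0.04,0,0,0],[0,0,0.04,0,0,0],[0,0,0.04,0,0,0],[0,0,0.04,0,0,0],[0,0,0,0,0,0],[0,0,0,0,0,0]]'
python3 -m inch '[[0,0,0.04,0,0,0],[0,0,0.04,0,0,0],[0,0,0,0,0,0],[0,0,0,0,0,0]]'
```

```text
t: 5.32
position: [0.6331, 0.0719, 0.0667]
tcp_rot: [3.141, 0.069, 0.001]
ft_force: [0.0, -1.0, 1.8]
finger_gap: 0.0005
gripper_force: 1.1
t: 5.82
position: [0.6331, 0.0719, 0.0623]
tcp_rot: [3.141, 0.069, 0.0]
ft_force: [-1.3, 0.4, 1.9]
finger_gap: 0.0006
gripper_force: 0.9
t: 6.15
position: [0.6331, 0.0719, 0.0604]
tcp_rot: [3.141, 0.069, 0.0]
ft_force: [0.8, -0.1, 1.7]
finger_gap: 0.0003
gripper_force: 1.0
```

```bash
python3 -m inch '[[0,0,0.04,0,0,0],[0,0,0.04,0,0,0],[0,0,0,0,0,0],[0,0,0,0,0,0]]'
python3 -m inch '[[0,0,0.04,0,0,0],[0,0,0,0,0,0],[0,0,0,0,0,0]]'
```

```text
t: 6.48
position: [0.6331, 0.0719, 0.0588]
tcp_rot: [3.141, 0.069, 0.0]
ft_force: [-0.3, 0.3, 3.8]
finger_gap: 0.0008
gripper_force: 1.8
t: 6.73
position: [0.6332, 0.0719, 0.0581]
tcp_rot: [3.141, 0.069, 0.001]
ft_force: [-2.3, 0.2, 5.6]
finger_gap: 0.0007
gripper_force: 2.7
```

```bash
python3 -m inch '[[0,0,0.03,0,0,0],[0,0,0,0,0,0],[0,0,0,0,0,0]]'
python3 -m inch '[[0,0,-0.3,0,0,0],[0,0,-0.8,0,0,0],[0,0,-0.9,0,0,0],[0,0,-0.6,0,0,0],[0,0,0,0,0,0],[0,0,0,0,0,0],[0,0,0,0,0,0]]'
python3 -m inch '[[-0.4,-0.265,0,0,0,0],[-0.8,-0.53,0,0,0,0],[-0.8,-0.53,0,0,0,0],[-0.8,-0.53,0,0,0,0],[-0.4,-0.265,0,0,0,0],[0,0,0,0,0,0],[0,0,0,0,0,0],[0,0,0,0,0,0]]'
python3 w.py w2
```

```text
t: 6.98
position: [0.6332, 0.0719, 0.0577]
tcp_rot: [3.141, 0.069, 0.001]
ft_force: [-3.3, -0.5, 6.9]
finger_gap: 0.0003
gripper_force: 3.2
t: 7.57
position: [0.6323, 0.0719, 0.1199]
tcp_rot: [3.141, 0.069, -0.004]
ft_force: [-0.5, 0.4, 0.0]
finger_gap: 0.0006
gripper_force: 0.0
t: 8.23
position: [0.5515, 0.1208, 0.1212]
tcp_rot: [3.14, 0.068, 0.0]
ft_force: [-0.5, -0.6, -0.5]
finger_gap: 0.0005
gripper_force: 0.0
{'red': ([378.3, 119.0], [365, 105, 28, 29, 632]), 'green': ([327.0, 124.5], [0, 0, 640, 283, 122248]), 'blue': ([433.6, 212.8], [421, 201, 26, 25, 509])}
red [0.6321 0.0739 0.069 ]
green [0.6264 0.1139 0.063 ]
blue [0.5553 0.0158 0.061 ]
```

View pics/w2.png

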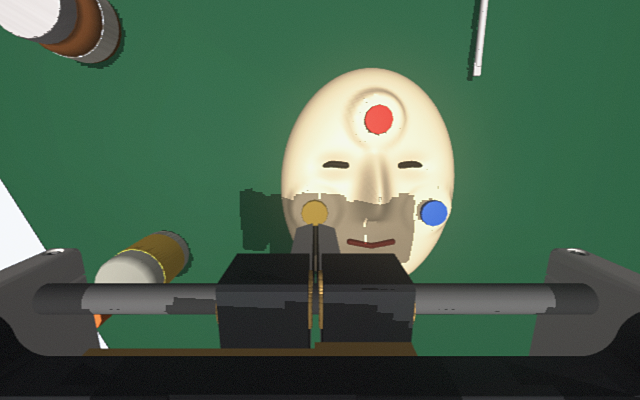

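The wrist view shows red seated at (378,119), yellow at (315,212) centred under the fingers, and blue standing at (434,213). The mask has not moved.

```bash
python3 -m inch '[[0,0,0.5,0,0,0],[0,0,0.9,0,0,0],[0,0,0.5,0,0,0],[0,0,0.16,0,0,0],[0,0,0.08,0,0,0],[0,0,0.08,0,0,0],[0,0,0,0,0,0],[0,0,0,0,0,0]]'
python3 -m inch '[[0,0,0.04,0,0,0],[0,0,0.04,0,0,0],[0,0,0.04,0,0,0],[0,0,0.04,0,0,0],[0,0,0.04,0,0,0],[0,0,0.04,0,0,0],[0,0,0.04,0,0,0],[0,0,0.04,0,0,0],[0,0,0,0,0,0],[0,0,0,0,0,0]]'
```

```text
t: 8.95
position: [0.5515, 0.1214, 0.0671]
tcp_rot: [-3.141, -0.069, -0.003]
ft_force: [-0.3, -0.3, 0.4]
finger_gap: 0.0004
gripper_force: 0.0
t: 9.78
position: [0.5509, 0.1214, 0.0584]
tcp_rot: [-3.141, -0.069, -0.0]
ft_force: [-1.5, -0.2, 1.7]
finger_gap: 0.0003
gripper_force: 1.1
```

Sliding, with about 7 mm to go.

```bash
python3 -m inch '[[0,0,0.04,0,0,0],[0,0,0.04,0,0,0],[0,0,0.04,0,0,0],[0,0,0.04,0,0,0],[0,0,0.04,0,0,0],[0,0,0.04,0,0,0],[0,0,0.04,0,0,0],[0,0,0,0,0,0],[0,0,0,0,0,0]]'
python3 -m inch '[[0,0,0.04,0,0,0],[0,0,0,0,0,0],[0,0,0,0,0,0]]'
```

```text
t: 10.53
position: [0.5509, 0.1214, 0.0513]
tcp_rot: [3.141, 0.069, 0.0]
ft_force: [-0.7, 0.1, 2.8]
finger_gap: 0.0005
gripper_force: 1.3
t: 10.78
position: [0.5509, 0.1214, 0.0506]
tcp_rot: [3.141, 0.069, 0.001]
ft_force: [-1.9, -0.0, 4.7]
finger_gap: 0.0006
gripper_force: 2.1
```

```bash
python3 -m inch '[[0,0,0.04,0,0,0],[0,0,0.02,0,0,0],[0,0,0,0,0,0],[0,0,0,0,0,0]]'
python3 -m inch '[[0,0,-0.3,0,0,0],[0,0,-0.8,0,0,0],[0,0,-0.9,0,0,0],[0,0,-0.6,0,0,0],[0,0,-0.2,0,0,0],[0,0,0,0,0,0],[0,0,0,0,0,0]]'
python3 -m inch '[[-0.4,0.33,0,0,0,0],[-0.8,0.66,0,0,0,0],[-0.8,0.66,0,0,0,0],[-0.56,0.47,0,0,0,0],[0,0,0,0,0,0],[0,0,0,0,0,0],[0,0,0,0,0,0]]'
python3 w.py w3
```

```text
t: 11.12
position: [0.5509, 0.1214, 0.0495]
tcp_rot: [3.141, 0.069, 0.001]
ft_force: [-2.9, -0.8, 7.6]
finger_gap: 0.0004
gripper_force: 3.4
t: 11.7
position: [0.5505, 0.1213, 0.1178]
tcp_rot: [3.141, 0.069, -0.002]
ft_force: [-0.7, 0.4, -0.4]
finger_gap: 0.0005
gripper_force: 0.0
t: 12.28
position: [0.4892, 0.0659, 0.1178]
tcp_rot: [-3.141, -0.069, 0.002]
ft_force: [0.1, -0.5, 0.0]
finger_gap: 0.0003
gripper_force: 0.0
{'red': ([315.2, 29.7], [300, 13, 31, 35, 812]), 'yellow': ([253.1, 137.7], [240, 124, 27, 28, 593]), 'green': ([487.6, 135.6], [379, 0, 224, 283, 39860]), 'blue': ([379.5, 138.0], [366, 124, 28, 29, 619])}
red [0.6296 0.0716 0.069 ]
yellow [0.5509 0.1189 0.061 ]
green [ 0.5609 -0.0709  0.063 ]
blue [0.5552 0.0158 0.061 ]
```

View pics/w3.png

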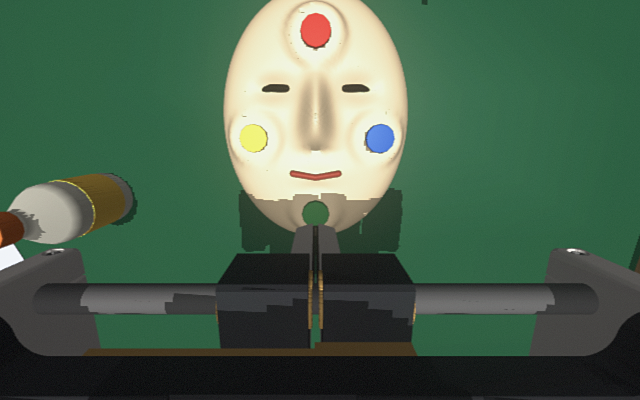

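The wrist view shows green at (315,213), under the fingertips. Red (315,30) and yellow (253,138) are down, and blue (380,138) is still up. I'll press green next.

```bash
python3 -m inch '[[0,0,0.5,0,0,0],[0,0,0.8,0,0,0],[0,0,0.4,0,0,0],[0,0,0.16,0,0,0],[0,0,0.08,0,0,0],[0,0,0.06,0,0,0],[0,0,0,0,0,0],[0,0,0,0,0,0]]'
python3 -m inch '[[0,0,0.04,0,0,0],[0,0,0.04,0,0,0],[0,0,0.04,0,0,0],[0,0,0.04,0,0,0],[0,0,0.04,0,0,0],[0,0,0.04,0,0,0],[0,0,0.04,0,0,0],[0,0,0.04,0,0,0],[0,0,0,0,0,0],[0,0,0,0,0,0]]'
```

```text
t: 13.0
position: [0.4899, 0.0657, 0.0695]
tcp_rot: [3.141, 0.069, 0.003]
ft_force: [-0.4, -0.6, -0.2]
finger_gap: 0.0006
gripper_force: 0.0
t: 13.83
position: [0.4892, 0.0656, 0.0608]
tcp_rot: [3.141, 0.069, 0.0]
ft_force: [-0.5, -0.3, 1.6]
finger_gap: 0.0007
gripper_force: 1.0
```

```bash
python3 -m inch '[[0,0,0.04,0,0,0],[0,0,0.04,0,0,0],[0,0,0.04,0,0,0],[0,0,0.04,0,0,0],[0,0,0.04,0,0,0],[0,0,0.04,0,0,0],[0,0,0.04,0,0,0],[0,0,0,0,0,0],[0,0,0,0,0,0]]'
python3 -m inch '[[0,0,0.04,0,0,0],[0,0,0,0,0,0],[0,0,0,0,0,0]]'
```

```text
t: 14.58
position: [0.4892, 0.0656, 0.0536]
tcp_rot: [3.141, 0.069, -0.0]
ft_force: [-0.5, 0.2, 1.5]
finger_gap: 0.0005
gripper_force: 0.9
t: 14.83
position: [0.4892, 0.0656, 0.0529]
tcp_rot: [3.141, 0.069, 0.0]
ft_force: [-0.1, -0.4, 3.4]
finger_gap: 0.0008
gripper_force: 1.7
```

```bash
python3 -m inch '[[0,0,0.04,0,0,0],[0,0,0.04,0,0,0],[0,0,0,0,0,0],[0,0,0,0,0,0]]'
python3 -m inch '[[0,0,0.02,0,0,0],[0,0,0,0,0,0],[0,0,0,0,0,0]]'
python3 -m inch '[[0,0,-0.3,0,0,0],[0,0,-0.8,0,0,0],[0,0,-0.9,0,0,0],[-0.5,0,-0.8,0,0,0],[-0.8,0,-0.8,0,0,0],[-1,0,-0.5,0,0,0],[-1,0,-0.2,0,0,0],[-0.6,0,0,0,0,0],[0,0,0,0,0,0],[0,0,0,0,0,0]]'
python3 - <<'E'
from h import *
ims=[]
for n,roi in(("scene",(300,160,385,250)),("top",(245,170,330,275))):
    i=robot.camera_info(n);im=robot.capture(n);b=blobs(im,roi)
    x0,y0,x1,y1=roi;ims.append(cv2.resize(im[y0:y1,x0:x1,::-1],(390,480),interpolation=cv2.INTER_CUBIC))
    p={c:onplane(i["intrinsics"],i["pose"],v[0],P[c][2]/1e3-.002-(.0095 if c!='blue' else 0)) for c,v in b.items()}
    t,th,f=fit(p);print(n,{c:v[0].round(1).tolist() for c,v in b.items()},t,th,[(c,v[1]) for c,v in f.items()])
cv2.imwrite("pics/end.png",np.hstack(ims))
E
python3 w.py w4
```

```text
t: 15.17
position: [0.4893, 0.0656, 0.0515]
tcp_rot: [3.141, 0.069, 0.001]
ft_force: [-1.5, -0.6, 5.7]
finger_gap: 0.0009
gripper_force: 3.4
t: 15.42
position: [0.4893, 0.0656, 0.0512]
tcp_rot: [3.141, 0.069, 0.001]
ft_force: [-2.5, -0.5, 7.8]
finger_gap: 0.0006
gripper_force: 3.8
t: 16.25
position: [0.3918, 0.0614, 0.1577]
tcp_rot: [-3.141, -0.069, -0.002]
ft_force: [-0.5, 0.0, 0.6]
finger_gap: 0.0001
gripper_force: 0.0
scene {'red': [337.0, 213.8], 'yellow': [363.9, 196.8], 'blue': [325.2, 185.7]} [0.56546892 0.06933988] 0.04664110439863951 [('red', array([-0.6, -0.4])), ('yellow', array([0., 0.])), ('blue', array([0.6, 0.4]))]
top {'red': [284.0, 191.3], 'yellow': [262.5, 227.2], 'blue': [308.7, 224.2]} [0.56649427 0.06962049] 0.03747140914652464 [('red', array([-0. , -0.1])), ('yellow', array([-0.1,  0.4])), ('blue', array([ 0.1, -0.3]))]
{'red': ([315.0, 65.1], [292, 62, 47, 8, 233]), 'yellow': ([256.4, 27.7], [244, 14, 26, 28, 565]), 'green': ([354.0, 132.1], [102, 0, 449, 268, 62658]), 'blue': ([375.2, 24.2], [363, 10, 26, 29, 602])}
red [0.5178 0.0665 0.069 ]
yellow [0.5474 0.1191 0.061 ]
green [0.4626 0.0273 0.063 ]
blue [0.5546 0.0155 0.061 ]
```

View pics/end.png

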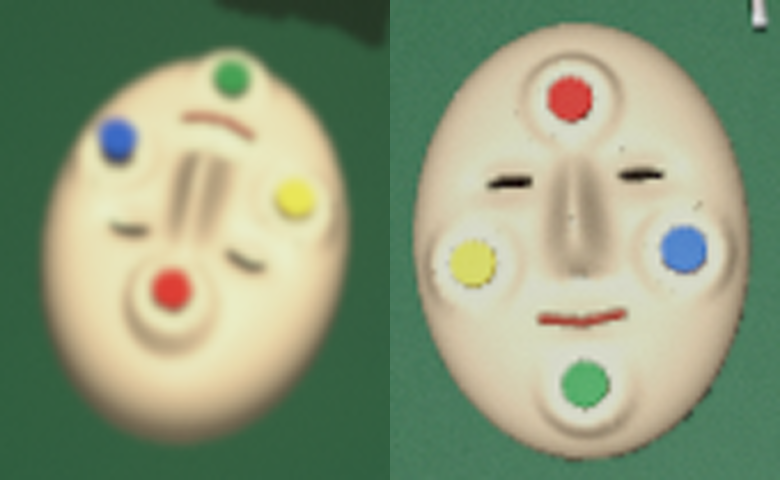

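View pics/w4.png

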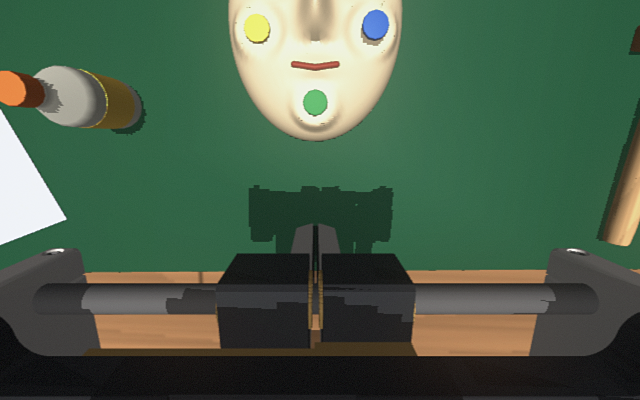

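The end view shows the red, yellow and green heads flat on their seats. Blue is still standing with its dark shadow edge at left (117,140), and the mask pose is unchanged to within a millimetre. The wrist view agrees: green at (315,102) is seated and the glue and mallet are undisturbed.

```bash
python3 -c "
from station import robot
print(robot.hand_in())"
```

```text
the job is handed in; nothing more can be done
None
```

I pressed the red, yellow and green plugs fully home in that order, each with about 7–8 N; the blue plug is still up, the mask did not measurably move, the other items were not touched, and the job was handed in at about 16 s.

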